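Hang the washed dipper on its drip stand and snap its hook shut on the eye

ROBOT

A 6-joint arm with a two-finger parallel gripper is mounted at the origin on a cart in front of the work surface, level with it; the furniture and walls round the work are solid. World frame = base frame: x ahead of the robot, y to its left, z up, the work surface at z = 0. Lengths are in m, angles in rad, forces in N, time in s.
With the tool pointing down it reaches from about 0.375 to 0.9 m from the base axis. Payload 3.1 kg.
Tool frame: the origin (TCP) lies midway between the tips of the shut fingers; the grasp point (between the pads) lies 19 mm behind it; z points along the fingers, y is the direction in which the jaws open and shut (so a half turn about z gives the same grasp; the last joint's range is limited). The gripper opens to 85 mm and grips with 20 to 120 N. Pads are 22 mm wide; open, the fingers measure 114 mm over their backs; the gripper's body (76 mm by 85 mm) begins 54 mm behind the grasp point. The pads swing forward as they close: fully open they stand 13 mm farther back than shut.
Start: joints at [1.054, 0.527, 1.433, -0, 1.181, -0.178], TCP at [0.207, 0.59, 0.231] pointing down, gripper open.
Joint ranges: [-3.08, 3.08], [-0.75, 2.2], [0.22, 2.44], [-1.43, 4.57], [0, 2.65], [-2.85, 2.85]. Speed limits (rad/s): [2.79, 2.79, 3.14, 3.14, 3.14, 3.14].

INTERFACE

Orientations are given as a unit quaternion [x, y, z, w].
In Python, from station import manip gives the robot as it stands. The module is installed in compiled form; this text tells all that it offers.
- The arm moves only by the tool drive_tool, never from a script. Its argument "deltas" is one flat list of numbers, 4 for each row, row after row: the shift along the tool's x, y, z in cm, then the turn about the tool's z in degrees. A call has 1 to 12 rows; each row is the pose to reach, as a shift and turn from the pose measured when the call began, along the tool's axes at that moment; what a row does not reach only later rows make up. A row lasts 1/10 s, in which the tool goes at most 50 mm and 8.59 degrees, less where a joint would pass 70% of its speed; a pose out of reach is approached as far as the arm can. A call with a gripper value outside its range is refused whole. "hand" is the finger opening in cm, from 0 to 8.54, set as the call begins (left out, the last holds). The fingers move at their own pace and stop on an object; "squeeze" is the grip in N (left out, the last holds). Time passes only in rows, so rows that repeat a pose let the fingers close. It gives the time, the measured TCP pose, the force and the opening at its end, in the units of the state.
- manip.sense(): the state, without advancing time (a new reading comes with each control period).
- manip.snapshot(name): name is "scene" or "top" or "wrist"; returns a dict with "frame" (420x560x3 uint8, red, green, blue), "depth" (420x560 float32, m along the optical axis (not along the pixel's ray), 0 where there is no reading), "fx", "fy", "cx", "cy" (pixels), "R" (3x3) and "t" (3): a world point X has camera coordinates R X + t. Camera axes: x right, y down, z forward; pixel columns grow to the right and rows downward; lengths in m; the calibration is good to about 2 mm. A picture is of the moment at which its call begins.
- manip.sign_off(): hands the job in, once; it reports no verdict.
The state is a dict: "t": time; "q": joint angles; "qd": joint speeds; "tau": joint torques, N m; "tcp_pos": TCP position; "tool_rot": TCP orientation; "force": force on the tool from outside, world axes, zero at the start; "ft_torque": the same for the moment, N m; "finger_gap": opening from 0.0 (shut) to 1.0 (fully open).
Only numpy, scipy, OpenCV 4.12 (cv2) and the standard library are available. Lean on these libraries where they do the work, as an engineer would, in place of code of your own. Each camera call takes 0.05 s, during which the arm holds its last target.

TASK

Pick up the washed steel dipper by the black grip on top of its hook and hang it up to drip on the stand: bring the nose of the hook down through the ring-shaped eye at the end of the stand's arm and press down, firmly but without forcing it, until the sprung gate has given way and snapped shut again behind the eye's wire. Let go so that the dipper hangs still from the eye, and do not disturb the espresso cup, the tumbler or the walnut standing about.

Things in the scene. Friction and masses are not known exactly. Their poses are not given: they have to be found in the camera images.
- dipper: Loose steel dipper (ladle that stands upright), 0.10-0.16 kg, 191 mm tall. Origin: centre of cup underside, z up. Flat-bottomed cup, 67 mm over the rim, 56 mm high. A handle rises at its back (-x, to x -37 mm), cranks forward at z 85-108 mm and becomes a snap hook of 7 mm round bar, bent in the x-z plane like an upside-down U with its nose on the +x side. Starts standing on the worktop.
- grip (a point): Middle of the black grip block on top of the hook, at dipper (-8, 0, 176) mm; axes as the dipper's. The block is 30 mm (x) by 13 mm (y) by 30 mm high, dipper z 161 to 191 mm. Pinch it across y. Keep the fingertips above dipper z 161 mm: the eye's wire ends up right below, sticking out on both sides.
- saddle (a point): Top of the hook's inside, at dipper (-8, 0, 156) mm, in the middle (x) of the throat; axes as the dipper's. The free throat between back leg and nose is 18 mm wide (x from -17 to +1 mm). When the dipper hangs, the middle of the eye's near wire lies 3 mm below this point.
- nose (a point): Lower tip of the hook's nose, at dipper (4.5, 0, 126) mm, i.e. 30 mm below and 12.5 mm ahead (+x) of the saddle; the nose is 7 mm thick and points straight down. Between nose tip and cup rim (70 mm) all is open towards +x, so the eye can enter there from the +x side, under the nose.
- gate: The hook's sprung gate, a dark steel finger 4 mm thick and 18 mm long that shuts the throat towards the nose. Origin on its hinge, at the back leg, dipper (-17, 0, 132) mm; shut, it points along the dipper's +x, 13 degrees upward.
- gate_hinge (a joint): Gate angle: 0 rad = shut (it cannot swing out, i.e. down), positive = up into the hook, stop 1.62; a spring drives it to 0. A wire rising in mid-throat meets the gate when its middle is 27 mm below the saddle, needs 4 to 9 N (more than the dipper's weight), swings it to 1.0-1.4 rad and is past it 5 to 9 mm below the saddle: it snaps to 0 and the press force drops.
- stand: Fixed steel drip stand. Origin: under the centre of its round dish foot (180 mm across, rim 11 mm high). x points to the post (10 mm thick, at x 78 mm, top z 236 mm). A collar clamped on the post holds an 8 mm arm that points to -x and ends in the eye: a flat level ring of 6 mm wire, 40 mm outside, 28 mm hole. Nothing on it slips; over 18 N would bend the eye.
- eye_mid (a point): Nominal middle of the eye's near wire (the part farthest from the post), at stand (0, 0, 198) mm; axes as the stand's. In x and y it is true; the real height is 178 to 218 mm, as the collar was clamped, and NOT reported: see or feel it. Hole centre 17 mm further along +x. To hang: dipper x along stand x, mid-throat over this wire (within 4 mm, else the gate may jam), nose in the hole.
- espresso_cup: Bystander: brown stoneware espresso cup with handle, 67 mm across, 58 mm high, origin under its middle. Leave alone.
- tumbler: Bystander: clear glass tumbler, 76 mm across, 86 mm high, origin under its middle. Leave alone.
- walnut_a: Bystander: walnut, about 35 mm, origin at its underside. Leave alone.
There are look-alikes about, which are no part of the job. Leave any green or orange look-alike of the dipper alone.

How it is judged:
By the outcome, as a careful person would: the job done as asked, in the order asked, and still so for the second after the job is handed in, with the robot touching nothing.
It also fails if it takes over 58 s, if anything falls off the work surface, if the arm or the gripper's body presses on something with over 40 N, if the wrist force passes 120 N, or if a joint passes its speed limit or range.

## Working session

There is one attempt and no reset: what is moved stays moved. The work goes in short steps, Python scripts to look and compute and a tool call to move; the robot and the scene stay as the last step left them, time stands still between calls to the robot, and variables do not carry over. Pictures are saved under pics/ and viewed, and the job is handed in when it is done.

Besides the shell and the picture viewer there is one more tool, called after ">>>" as name(argument=value, ...) on one line, values as JSON. drive_tool: Moves the arm, as the interface text tells. Its arguments: {"type":"object","properties":{"deltas":{"type":"array"},"hand":{"type":"number"},"squeeze":{"type":"number"}},"required":["deltas"]}

```bash
mkdir -p pics; cat > h.py <<'E'
from station import manip
import numpy as np, cv2
def snap(n,f):
    s=manip.snapshot(n); cv2.imwrite('pics/'+f+'.png',s['frame'][:,:,::-1]); np.savez('pics/'+f+'.npz',**{k:np.array(v) for k,v in s.items()}); return s
def cloud(s):
    d=np.array(s['depth']); v,u=np.indices(d.shape)
    c=np.stack([(u-s['cx'])/s['fx']*d,(v-s['cy'])/s['fy']*d,d],-1)
    w=(c-np.array(s['t']))@np.array(s['R']); w[d==0]=np.nan
    return w
def load(f): return dict(np.load('pics/'+f+'.npz'))
E
python3 - <<'E'
from h import *
for n in ['scene','top','wrist']:
    s=snap(n,n+'0'); print(n,s['fx'],np.round(-np.array(s['R']).T@s['t'],3))
print(manip.sense())
E
```

```text
scene 541.8984893255595 [-0.46  -0.593  0.866]
top 507.3179926044709 [0.234 0.028 1.558]
wrist 289.9036702951325 [0.132 0.616 0.372]
{'t': 0.15, 'q': array([ 1.05451583e+00,  5.28274754e-01,  1.43361400e+00, -2.88288848e-05,
        1.18137513e+00, -1.78485240e-01]), 'qd': array([ 0.00038711, -0.00156397, -0.00490738, -0.0005664 ,  0.0002423 ,
        0.00094605]), 'tau': array([ 8.56839997e-04, -4.42742836e+01, -1.78277689e+01, -1.83933894e-04,
        5.64748756e-03, -8.16872841e-06]), 'tcp_pos': array([0.20682725, 0.58920779, 0.23054289]), 'tool_rot': array([ 1.68090300e-01,  9.85771248e-01, -7.90242431e-04, -2.71941985e-04]), 'force': array([ 0.8715892 , -0.06334066,  0.12136094]), 'ft_torque': array([ 0.02701294,  0.06164277, -0.04249958]), 'finger_gap': 1.003935747897809}
```

View pics/scene0.png

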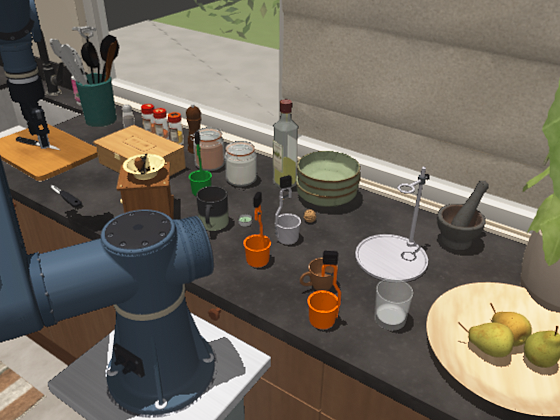

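View pics/top0.png

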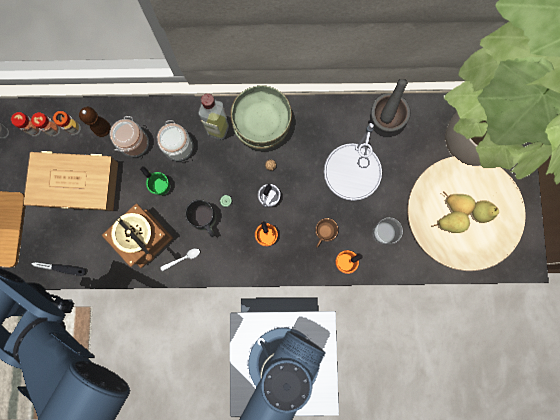

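View pics/wrist0.png

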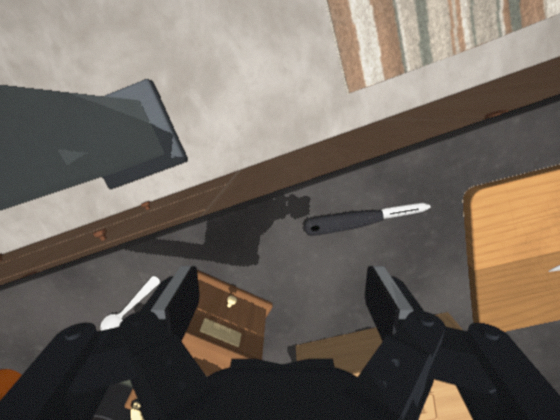

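The top view shows the steel dipper at about (269,195) with its black grip near (268,198). The stand dish is at (353,171), the post collar near (370,128), and the eye near (363,160). The tumbler is at (388,231), the espresso cup at (326,229) and the walnut at (270,165).

```bash
python3 - <<'E'
from h import *
for n,boxes in {'top0':{'dip':(250,175,290,218),'stand':(320,110,390,205)},'scene0':{'dip':(265,165,312,250),'stand':(345,160,440,285)}}.items():
    s=load(n); w=cloud(s); 
    for k,(a,b,c,d) in boxes.items():
        im=s['frame'][b:d,a:c,::-1]; f=8 if k=='dip' else 6
        im=cv2.resize(im,None,fx=f,fy=f,interpolation=cv2.INTER_NEAREST)
        if im.shape[0]>600: im=cv2.resize(im,None,fx=600/im.shape[0],fy=600/im.shape[0])
        cv2.imwrite(f'pics/c_{n}_{k}.png',im)
        p=w[b:d,a:c].reshape(-1,3); col=s['frame'][b:d,a:c].reshape(-1,3).astype(int)
        if k=='dip':
            m=(p[:,2]>.155)&(p[:,2]<.21); print(n,k,m.sum(),np.nanmedian(p[m],0),p[m].min(0) if m.any() else'',p[m].max(0) if m.any() else'')
            m=(p[:,2]>.045)&(p[:,2]<.064); q=p[m][:,:2]; print('rim',q.shape,q.min(0),q.max(0)); 
        else:
            for lo,hi in((.003,.02),(.165,.23),(.228,.25)):
                m=(p[:,2]>lo)&(p[:,2]<hi); q=p[m]; print(n,lo,m.sum(),q.min(0) if m.any() else'',q.max(0) if m.any() else'',np.median(q,0))
                if lo>.1: print(np.round(q[np.argsort(q[:,0])][::max(1,len(q)//25)],3).tolist())
E
```

```text
top0 dip 62 [0.48945854 0.04047868 0.18915736] [0.47559434 0.02948471 0.16481669] [0.50291027 0.04930046 0.2017801 ]
rim (94, 2) [0.46435838 0.00572938] [0.52954063 0.06916788]
top0 0.003 3119 [ 0.47049182 -0.34520627  0.00300707] [ 0.77683733 -0.12087887  0.01989122] [ 0.58463866 -0.22186367  0.00671509]
top0 0.165 182 [ 0.57223551 -0.25486876  0.16702689] [ 0.67542241 -0.2095521   0.2234977 ] [ 0.61712938 -0.23839616  0.20675865]
[[0.572, -0.227, 0.212], [0.576, -0.228, 0.208], [0.579, -0.22, 0.208], [0.582, -0.215, 0.208], [0.585, -0.215, 0.207], [0.589, -0.211, 0.202], [0.593, -0.248, 0.206], [0.596, -0.243, 0.204], [0.601, -0.215, 0.211], [0.604, -0.238, 0.207], [0.606, -0.234, 0.201], [0.608, -0.23, 0.203], [0.612, -0.228, 0.202], [0.618, -0.238, 0.207], [0.623, -0.233, 0.209], [0.631, -0.237, 0.203], [0.638, -0.239, 0.209], [0.643, -0.247, 0.21], [0.645, -0.238, 0.203], [0.647, -0.237, 0.207], [0.649, -0.236, 0.199], [0.652, -0.236, 0.21], [0.655, -0.254, 0.208], [0.665, -0.251, 0.21], [0.669, -0.243, 0.21], [0.671, -0.254, 0.209]]
top0 0.228 13 [ 0.64637434 -0.24810992  0.232
[... 1198 characters left out ...]
, [0.646, -0.241, 0.208], [0.647, -0.244, 0.187], [0.648, -0.243, 0.174], [0.649, -0.247, 0.225], [0.65, -0.251, 0.229], [0.652, -0.25, 0.186], [0.663, -0.256, 0.199], [0.67, -0.258, 0.203], [0.815, -0.229, 0.165], [0.817, -0.227, 0.17], [0.823, -0.22, 0.168]]
scene0 0.228 13 [ 0.64233567 -0.25169518  0.22869909] [ 0.65624358 -0.24407708  0.23601899] [ 0.64816391 -0.24792488  0.23349639]
[[0.642, -0.251, 0.235], [0.645, -0.245, 0.232], [0.646, -0.247, 0.235], [0.647, -0.252, 0.233], [0.647, -0.249, 0.235], [0.647, -0.244, 0.233], [0.648, -0.251, 0.235], [0.649, -0.246, 0.236], [0.649, -0.249, 0.229], [0.65, -0.246, 0.23], [0.65, -0.251, 0.229], [0.652, -0.247, 0.235], [0.656, -0.248, 0.233]]
```

```bash
python3 - <<'E'
from h import *
ims=[cv2.resize(cv2.imread(f'pics/c_{n}.png'),(390,299)) for n in ['top0_dip','top0_stand','scene0_dip','scene0_stand']]
cv2.imwrite('pics/m1.png',np.vstack([np.hstack(ims[:2]),np.hstack(ims[2:])]))
E
```

```text
(no output)
```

View pics/m1.png

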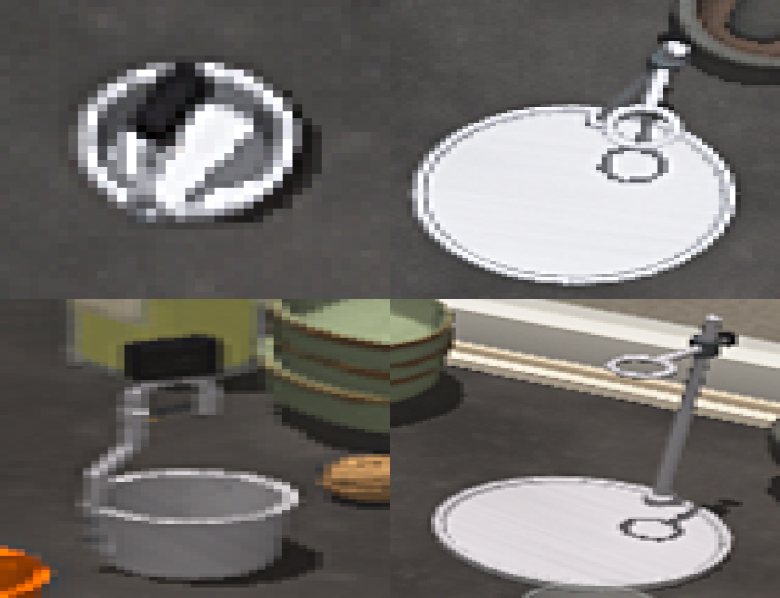

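```bash
cat >> h.py <<'E'
from scipy.spatial.transform import Rotation as Ro
def delta(target,heading):
    s=manip.sense(); R=Ro.from_quat(s['tool_rot']).as_matrix(); h=np.degrees(np.arctan2(R[1,0],R[0,0]))
    d=R.T@(np.array(target)-s['tcp_pos'])*100
    print('t',round(s['t'],2),'tcp',np.round(s['tcp_pos'],4),'head',round(h,2),'F',np.round(s['force'],2),'gap',round(s['finger_gap'],3))
    print('delta cm',np.round(d,2),'turn',round((h-heading+180)%360-180,2), 'tool tilt z',np.round(R[:,2],4))
E
python3 - <<'E'
from h import *
delta([.207,.589,.33],160.6); delta([.52,0.0,.33],135)
for n in ['top0','scene0']:
    s=load(n); w=cloud(s); col=s['frame'].astype(int).max(-1)
    b=dict(top0=(250,175,290,218),scene0=(265,165,312,250))[n]; sl=np.s_[b[1]:b[3],b[0]:b[2]]
    p=w[sl].reshape(-1,3); c=col[sl].reshape(-1); m=(c<70)&(p[:,2]>.165)&(p[:,2]<.2); q=p[m][:,:2]
    u,S,vt=np.linalg.svd(q-q.mean(0)); print(n,m.sum(),q.mean(0),S/np.sqrt(len(q)),np.degrees(np.arctan2(vt[0,1],vt[0,0])))
w=cloud(load('top0'))
for (u,v) in [(130,232),(202,213),(175,140)]: print(w[v,u])
m=np.nanmax(w[180:280,100:230,2]);print('max h on path',m)
E
```

```text
t 0.15 tcp [0.2068 0.5892 0.2305] head 160.65 F [ 0.87 -0.06  0.12] gap 1.004
delta cm [-0.02 -0.03 -9.95] turn 0.05 tool tilt z [-8.0e-04 -1.5e-03 -1.0e+00]
t 0.15 tcp [0.2068 0.5892 0.2305] head 160.65 F [ 0.87 -0.06  0.12] gap 1.004
delta cm [-49.07 -45.23  -9.88] turn 25.65 tool tilt z [-8.0e-04 -1.5e-03 -1.0e+00]
top0 53 [0.48832861 0.0403158 ] [0.00837118 0.00386062] 152.42931822235414
scene0 124 [0.48563111 0.03475873] [0.0087931  0.00309477] 145.53813270476405
[0.37671069 0.4166573  0.17942815]
[0.45021391 0.24384081 0.00849302]
[0.65069931 0.30826917 0.12312163]
max h on path 0.2315423918187519
```

>>> drive_tool(deltas=[0,0,-5,0,0,0,-10,0,-4,-3.5,-10,2,-8,-7,-10,5,-12,-11,-10,8,-16,-14.5,-10,12,-20,-18,-10,12,-24,-22,-10,12,-28,-26,-10,12,-32,-29.5,-10,12,-36,-33,-10,12,-40,-37,-10,12], hand=8.54, squeeze=40)

```text
t: 1.35
tcp_pos: [0.4418, 0.146, 0.331]
tool_rot: [0.27, 0.963, -0.001, -0.0]
force: [1.5, -0.2, 1.1]
finger_gap: 0.999
```

```bash
python3 - <<'E'
from h import *
delta([.527,0.010,.33],148)
E
```

```text
t 1.35 tcp [0.4418 0.146  0.331 ] head 148.64 F [ 1.46 -0.18  1.1 ] gap 0.999
delta cm [-14.35  -7.18   0.11] turn 0.64 tool tilt z [-5.0e-04 -1.2e-03 -1.0e+00]
```

>>> drive_tool(deltas=[-4.5,-2.2,0,0,-9,-4.5,0,0.6,-14.3,-7.2,0,0.6,-14.3,-7.2,0,0.6,-14.3,-7.2,0,0.6])

```text
t: 1.85
tcp_pos: [0.527, 0.0084, 0.3305]
tool_rot: [0.277, 0.961, -0.001, -0.001]
force: [0.1, -0.1, 0.7]
finger_gap: 1.003
```

```bash
python3 - <<'E'
from h import *
delta([.527,0.010,.33],148)
s=snap('wrist','w1'); print(np.round(-s['R'].T@s['t'],4)); print(s['R'])
E
```

```text
t 1.85 tcp [0.527  0.0084 0.3305] head 147.84 F [ 0.11 -0.07  0.69] gap 1.003
delta cm [0.08 0.14 0.05] turn -0.16 tool tilt z [-1.6e-03 -9.0e-04 -1.0e+00]
[0.4598 0.0515 0.4722]
[[ 0.53222218  0.84660336 -0.00151779]
 [ 0.80452843 -0.50521175  0.31224205]
 [ 0.26357836 -0.16740325 -0.95000137]]
```

View pics/w1.png

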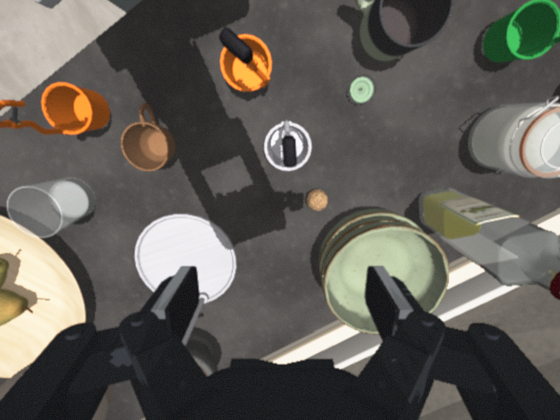

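The wrist view shows the dipper at (288,146), its black grip at about (289,152) almost upright in the picture.

```bash
cat > grip.py <<'E'
from h import *
def grip(n,b):
    s=load(n); w=cloud(s); col=s['frame'].astype(int).max(-1)
    sl=np.s_[b[1]:b[3],b[0]:b[2]]
    p=w[sl].reshape(-1,3); c=col[sl].reshape(-1)
    m=(c<75)&(p[:,2]>.12)&(p[:,2]<.21)
    print('z',np.percentile(p[m][:,2],[5,50,95]))
    m=(c<75)&(p[:,2]>.183)&(p[:,2]<.2); q=p[m][:,:2]
    (cx,cy),(a,bb),an=cv2.minAreaRect((q*1000).astype(np.float32)); print('rect',cx,cy,a,bb,an)
    u,S,vt=np.linalg.svd(q-q.mean(0)); print(n,m.sum(),q.mean(0),S/np.sqrt(len(q))*12**.5,np.degrees(np.arctan2(vt[0,1],vt[0,0])))
    m=(p[:,2]>.05)&(p[:,2]<.062)&(c>100); q=p[m][:,:2]
    A=np.c_[2*q,np.ones(len(q))]; x=np.linalg.lstsq(A,(q**2).sum(1),rcond=None)[0]; print('rim c',x[:2],np.sqrt(x[2]+x[:2]@x[:2]))
E
python3 - <<'E'
from grip import *
grip('w1',(260,115,318,175))
im=load('w1')['frame'][110:180,255:325,::-1]; cv2.imwrite('pics/w1c.png',cv2.resize(im,None,fx=8,fy=8,interpolation=2))
E
```

```text
z [0.18669617 0.18958694 0.19104496]
rect 490.8738098144531 39.247623443603516 12.60434627532959 27.654842376708984 64.15046691894531
w1 347 [0.49074516 0.03967056] [0.02724884 0.01149909] -27.086638753223873
rim c [0.49902932 0.03507533] 0.03117422751739851
```

View pics/w1c.png

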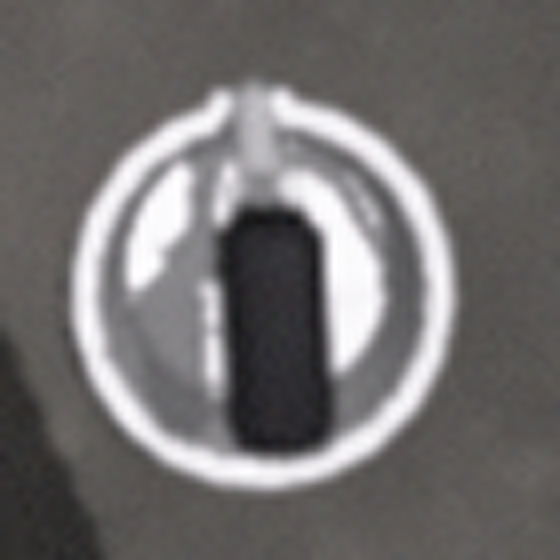

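```bash
python3 - <<'E'
from h import *
delta([.491,0.0393,.215],153)
delta([.491,0.0393,.166],153)
E
```

```text
t 1.9 tcp [0.5259 0.01   0.3305] head 147.95 F [ 0.33 -0.12  0.32] gap 1.004
delta cm [ 4.49  0.65 11.56] turn -5.05 tool tilt z [-2.5e-03 -1.0e-04 -1.0e+00]
t 1.9 tcp [0.5259 0.01   0.3305] head 147.95 F [ 0.33 -0.12  0.32] gap 1.004
delta cm [ 4.48  0.65 16.46] turn -5.05 tool tilt z [-2.5e-03 -1.0e-04 -1.0e+00]
```

>>> drive_tool(deltas=[2.2,0.3,3,-2.5,4.5,0.65,6,-5,4.5,0.65,9,-5,4.5,0.65,11.5,-5,4.5,0.65,11.5,-5,4.5,0.65,11.5,-5], hand=5)

```text
t: 2.5
tcp_pos: [0.4902, 0.0408, 0.216]
tool_rot: [0.233, 0.973, -0.0, -0.002]
force: [-0.6, -0.8, 0.7]
finger_gap: 0.583
```

```bash
python3 - <<'E'
from h import *
s=snap('wrist','w2')
delta([.491,0.0393,.166],153)
E
```

```text
t 2.55 tcp [0.4912 0.0404 0.2168] head 153.05 F [0.77 1.58 1.01] gap 0.589
delta cm [-0.04 -0.1   5.08] turn 0.05 tool tilt z [-9.e-04 -1.e-04 -1.e+00]
```

View pics/w2.png

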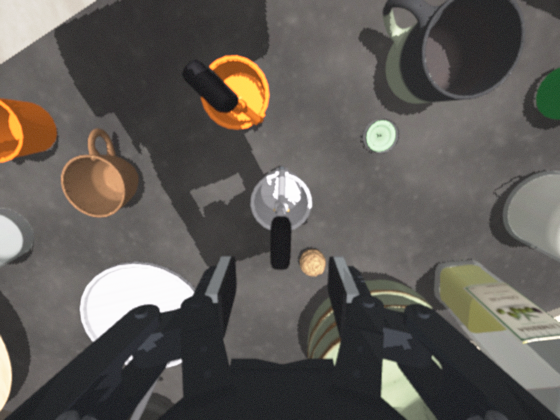

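The grip is at (281,243), centred between the fingertips at (222,275) and (342,275).

```bash
python3 - <<'E'
from grip import *
grip('w2',(245,165,318,280))
E
```

```text
z [0.17128076 0.18921536 0.19074529]
rect 491.0313415527344 39.610435485839844 13.002094268798828 29.0595703125 60.390838623046875
w2 831 [0.48983982 0.0402507 ] [0.02868576 0.01240778] -28.764471995893544
rim c [0.49826554 0.0355618 ] 0.03109540181053573
```

>>> drive_tool(deltas=[0,-0.05,2,0.5,0,-0.05,4,1.2,0,-0.05,5,1.2,0,-0.05,5,1.2,0,-0.05,5,1.2])

```text
t: 3.05
tcp_pos: [0.4916, 0.0399, 0.1677]
tool_rot: [0.243, 0.97, -0.0, 0.0]
force: [0.2, 0.1, -0.0]
finger_gap: 0.587
```

>>> drive_tool(deltas=[0,0,0,0,0,0,0,0,0,0,0,0,0,0,0,0,0,0,0,0,0,0,0,0,0,0,0,0,0,0,0,0], hand=0, squeeze=60)

```text
t: 3.85
tcp_pos: [0.4923, 0.0397, 0.1685]
tool_rot: [0.243, 0.97, -0.0, 0.001]
force: [-0.6, -1.4, 5.9]
finger_gap: 0.142
```

```bash
python3 - <<'E'
from h import *
s=snap('wrist','w3')
delta([.491,0.0393,.166],153)
E
```

```text
t 3.9 tcp [0.4923 0.0397 0.1685] head 151.87 F [ 0.2  -0.48  5.99] gap 0.14
delta cm [ 0.1  -0.1   0.25] turn -1.13 tool tilt z [ 2.6e-03 -8.0e-04 -1.0e+00]
```

View pics/w3.png

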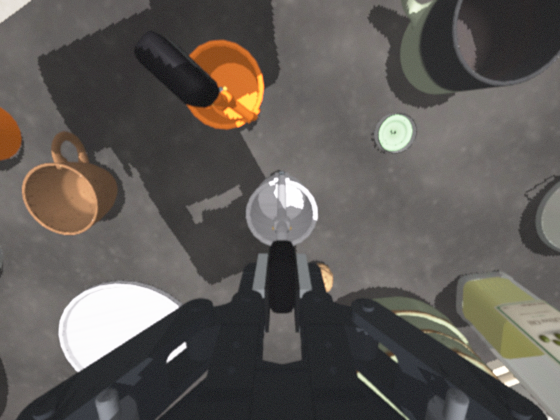

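Grasp is closed on 12–13 mm, as expected. Next I refine the stand pose from the dish, the post and the eye.

```bash
python3 - <<'E'
from h import *
def circ(q):
    A=np.c_[2*q,np.ones(len(q))]; x=np.linalg.lstsq(A,(q**2).sum(1),rcond=None)[0]; return x[:2],np.sqrt(x[2]+x[:2]@x[:2])
for n,b in {'top0':(315,105,395,210),'scene0':(340,160,440,290)}.items():
    s=load(n); w=cloud(s)
    sl=np.s_[b[1]:b[3],b[0]:b[2]]; p=w[sl].reshape(-1,3); c=s['frame'][sl].reshape(-1,3).astype(int)
    m=(p[:,2]>-.005)&(p[:,2]<.016)&(c.min(1)>140)
    img=m.reshape(b[3]-b[1],-1).astype(np.uint8); cn,_=cv2.findContours(img,cv2.RETR_EXTERNAL,cv2.CHAIN_APPROX_NONE)
    cc=max(cn,key=len)[:,0]; q=w[sl][cc[:,1],cc[:,0]][:,:2]
    for _ in range(4):
        x,r=circ(q); e=np.linalg.norm(q-x,axis=1)-r; q=q[abs(e)<max(.002,1.5*e.std())]
    print(n,'dish',x,r,len(q),e.std())
    m=(p[:,2]>.215)&(p[:,2]<.245)&(p[:,0]>.62)&(p[:,0]<.68); P=np.median(p[m],0); print('post',P,m.sum())
    v=P[:2]-x; print('dist',np.linalg.norm(v),'heading',np.degrees(np.arctan2(v[1],v[0])))
    m=(p[:,2]>.17)&(p[:,2]<.225)&(p[:,0]>.56)&(p[:,0]<.63)&(np.abs(p[:,1]+.232)<.03)
    q=p[m]; x2,r2=circ(q[:,:2]); print('eye',x2,r2,np.percentile(q[:,2],[10,50,90]),m.sum())
w=cloud(load('top0'));print('tumbler',w[231,388],'espresso',w[229,326])
delta([.49,.04,.3],151)
E
```

```text
top0 dish [ 0.5747366  -0.22496911] 0.08818014665440524 132 0.0012039163404651333
post [ 0.6490679  -0.24209533  0.23269622] 25
dist 0.0762787634606821 heading -12.974744415502787
eye [ 0.59792291 -0.23028923] 0.019283805082859134 [0.20199918 0.20586566 0.20979285] 104
scene0 dish [ 0.5739304  -0.22616505] 0.08738243015952214 136 0.00415461964127175
post [ 0.64848262 -0.24793844  0.22493479] 37
dist 0.07766668714503758 heading -16.280738283606983
eye [ 0.59610921 -0.23490035] 0.019420521134230335 [0.19905931 0.20229331 0.20430238] 114
tumbler [ 0.3865203  -0.32645825  0.00904743] espresso [ 0.39532065 -0.13705893  0.00870471]
t 3.9 tcp [0.4923 0.0397 0.1685] head 151.87 F [ 0.2  -0.48  5.99] gap 0.14
delta cm [  0.18  -0.08 -13.15] turn 0.87 tool tilt z [ 2.6e-03 -8.0e-04 -1.0e+00]
```

```bash
python3 - <<'E'
from h import *
delta([.577,-.103,.30],165.5)
E
```

```text
t 3.9 tcp [0.4923 0.0397 0.1685] head 151.87 F [ 0.2  -0.48  5.99] gap 0.14
delta cm [-14.23  -8.58 -13.11] turn -13.63 tool tilt z [ 2.6e-03 -8.0e-04 -1.0e+00]
```

>>> drive_tool(deltas=[0,0,-1,0,0,0,-3,0,0,0,-6,0,0,0,-9,0,0,0,-13,0,0,0,-13,0])

```text
t: 4.5
tcp_pos: [0.4952, 0.0395, 0.304]
tool_rot: [0.243, 0.97, 0.001, 0.007]
force: [0.7, -0.6, -2.4]
finger_gap: 0.138
```

```bash
python3 - <<'E'
from h import *
delta([.577,-.103,.30],165.5)
E
```

```text
t 4.5 tcp [0.4952 0.0395 0.304 ] head 151.87 F [ 0.74 -0.6  -2.42] gap 0.138
delta cm [-13.93  -8.72   0.55] turn -13.63 tool tilt z [ 0.0145 -0.0023 -0.9999]
```

>>> drive_tool(deltas=[-3,-2,0.3,-4,-6,-4,0.3,-8,-9,-6,0.3,-13.5,-12,-8,0.3,-13.5,-14,-8.7,0.3,-13.5,-14,-8.7,0.3,-13.5,-14,-8.7,0.3,-13.5,-14,-8.7,0.3,-13.5])

```text
t: 5.3
tcp_pos: [0.5764, -0.1019, 0.3018]
tool_rot: [0.127, 0.992, 0.0, 0.006]
force: [-0.1, 0.4, -0.8]
finger_gap: 0.138
```

```bash
python3 - <<'E'
from h import *
delta([.577,-.103,.30],165.5)
s=snap('wrist','w4')
s=snap('scene','s4')
E
```

```text
t 5.3 tcp [ 0.5764 -0.1019  0.3018] head 165.42 F [-0.06  0.35 -0.85] gap 0.138
delta cm [-0.08 -0.09  0.18] turn -0.08 tool tilt z [ 0.012  -0.001  -0.9999]
```

View pics/w4.png

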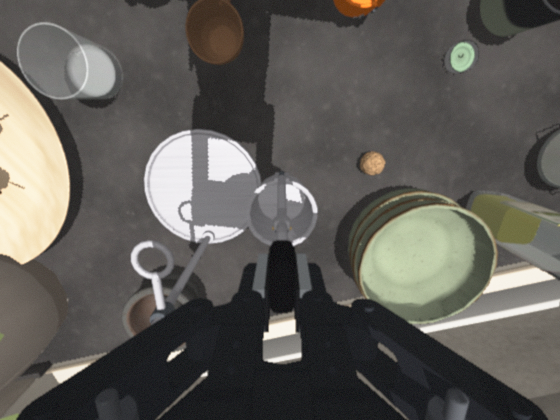

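View pics/s4.png

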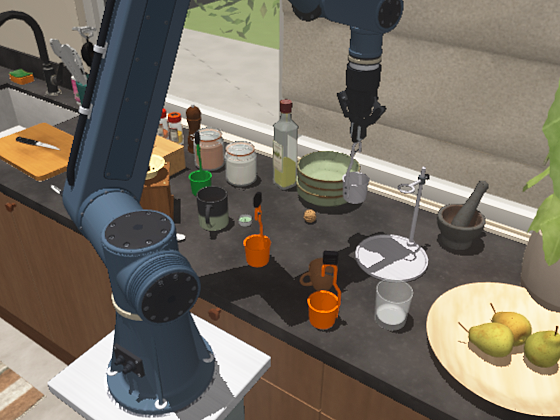

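The wrist view shows the eye at (151,260), the arm running to the collar at (160,312), the held dipper's cup at (283,212) and its grip at (283,270).

```bash
python3 - <<'E'
from h import *
from scipy.optimize import least_squares
s=load('w4'); w=cloud(s)
b=(125,235,180,290); sl=np.s_[b[1]:b[3],b[0]:b[2]]; p=w[sl].reshape(-1,3)
m=(p[:,2]>.17)&(p[:,2]<.23)&(np.hypot(p[:,0]-.593,p[:,1]+.231)<.03)
q=p[m]; print(m.sum(),q.min(0),q.max(0),np.percentile(q[:,2],[5,25,50,75,95]))
# ring model: |d-17mm|<3 ; outer/inner edges
def f(x):
    d=np.hypot(q[:,0]-x[0],q[:,1]-x[1])-.017; return d
r=least_squares(f,[.593,-.231],loss='soft_l1',f_scale=.002); print('ring c',r.x,np.std(f(r.x)))
d=f(r.x); k=abs(d)<.0035; print(k.sum(), 'z med',np.median(q[k][:,2]))
ang=np.degrees(np.arctan2(q[:,1]-r.x[1],q[:,0]-r.x[0]))
for a in range(-180,180,45):
    kk=k&(ang>=a)&(ang<a+45); print(a,kk.sum(),np.percentile(q[kk][:,2],[50,90]).round(4) if kk.any() else'')
pp=w[295:330,140:185].reshape(-1,3); mm=(pp[:,2]>.225)&(pp[:,2]<.245); print('post top',np.median(pp[mm],0),mm.sum())
# arm pts
pp=w[270:310,140:180].reshape(-1,3); mm=(pp[:,2]>.19)&(pp[:,2]<.215)&(np.hypot(pp[:,0]-r.x[0],pp[:,1]-r.x[1])>.022)&(np.hypot(pp[:,0]-r.x[0],pp[:,1]-r.x[1])<.05)
A=pp[mm]; print('arm',len(A),A.mean(0)); v=A.mean(0)[:2]-r.x; print(np.degrees(np.arctan2(v[1],v[0])))
# dish
c=s['frame'][120:255,135:270].astype(int); W=w[120:255,135:270]; m=(W[...,2]>-.005)&(W[...,2]<.014)&(c.min(-1)>120)
P=W[m]; print('dish x/y ext',np.percentile(P[:,0],[.5,99.5]),np.percentile(P[:,1],[.5,99.5]))
# dipper cup rim & grip
W=w[170:255,240:325].reshape(-1,3); print('rim z', np.percentile(W[:,2][(W[:,2]>.12)],[5,50,95]))
W=w[235:315,255:315].reshape(-1,3); C=s['frame'][235:315,255:315].reshape(-1,3).max(1); m=(W[:,2]>.305)&(W[:,2]<.345)&(C<40); print('grip',np.median(W[m],0),np.percentile(W[m][:,2],[50,95]),m.sum())
im=s['frame'][220:330,110:310,::-1]; cv2.imwrite('pics/w4c.png',cv2.resize(im,None,fx=4,fy=4,interpolation=2))
E
```

```text
830 [ 0.5738815  -0.24985698  0.19945564] [ 0.62285872 -0.21052233  0.2069093 ] [0.20143804 0.20319971 0.20396385 0.20457282 0.20543996]
ring c [ 0.59363165 -0.22937346] 0.003042336779608954
739 z med 0.2039300961015328
-180 93 [0.204  0.2049]
-135 88 [0.204  0.2049]
-90 95 [0.2038 0.2047]
-45 106 [0.2043 0.2057]
0 75 [0.204 0.205]
45 83 [0.2039 0.205 ]
90 96 [0.2038 0.2048]
135 103 [0.2037 0.2046]
post top [nan nan nan] 0
arm 232 [ 0.6283988  -0.2374476   0.20442475]
-13.074308879422508
dish x/y ext [0.48995856 0.66430576] [-0.31467772 -0.14271028]
rim z [0.13503055 0.17904484 0.30414194]
grip [ 0.57016672 -0.09981486  0.32293449] [0.32293449 0.34102972] 2240
  return _methods._mean(a, axis=axis, dtype=dtype,
  ret = um.true_divide(
```

View pics/w4c.png

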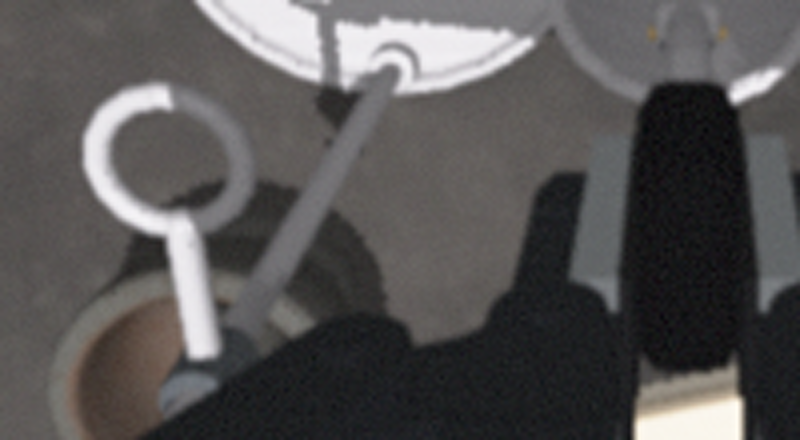

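```bash
python3 - <<'E'
from h import *
for n in ['w3','w4']:
    s=load(n); w=cloud(s); C=s['frame'].max(-1)
    W=w[225:330,262:305].reshape(-1,3); c=C[225:330,262:305].reshape(-1)
    hi=np.percentile(W[c<45][:,2],80); print(n,'ztop',hi)
    m=(c<45)&(abs(W[:,2]-hi)<.003)
    q=W[m]; q=q
    th=np.radians(151.87 if n=='w3' else 165.42); tcp=np.array([.4923,.0397] if n=='w3' else [.5764,-.1019])
    X=np.array([np.cos(th),np.sin(th)]);Y=np.array([np.sin(th),-np.cos(th)])
    dx=(q[:,:2]-tcp)@X; dy=(q[:,:2]-tcp)@Y; print(m.sum(),'tool x',np.percentile(dx,[1,50,99]),'y',np.percentile(dy,[1,50,99]))
    u,S,vt=np.linalg.svd(q[:,:2]-q[:,:2].mean(0),full_matrices=False); print(np.degrees(np.arctan2(vt[0,1],vt[0,0])))
# cup rim circle in w4
s=load('w4');w=cloud(s);W=w[165:260,235:330].reshape(-1,3);c=s['frame'][165:260,235:330].reshape(-1,3).max(1)
W=W[~np.isnan(W[:,2])]
print(np.histogram(W[:,2],bins=np.arange(.12,.30,.01)))
E
python3 - <<'E'
import cv2
im=cv2.imread('pics/s4.png')[100:220,320:440]; cv2.imwrite('pics/s4c.png',cv2.resize(im,None,fx=5,fy=5,interpolation=2))
E
```

```text
w3 ztop nanTraceback (most recent call last):
  File "<stdin>", line 10, in <module>
    return _quantile_unchecked(
        a, q, axis, out, overwrite_input, method, keepdims, weights)
    return _ureduce(a,
                    func=_quantile_ureduce_func,
    ...<5 lines>...
                    overwrite_input=overwrite_input,
                    method=method)
    r = func(a, **kwargs)
    result = _quantile(arr,
                       quantiles=q,
    ...<2 lines>...
                       out=out,
                       weights=wgt)
    slices_having_nans = np.isnan(arr[-1, ...])
                                  ~~~^^^^^^^^^
IndexError: index -1 is out of bounds for axis 0 with size 0
```

View pics/s4c.png

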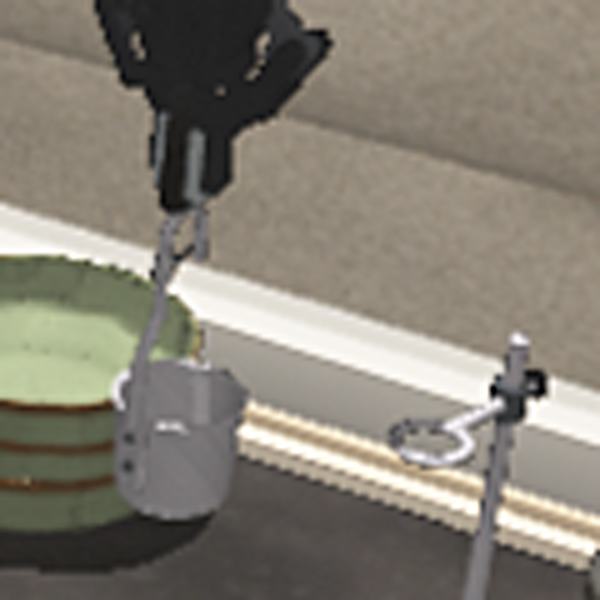

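```bash
python3 - <<'E'
from h import *
for n,z0 in [('w3',.187),('w4',.320)]:
    s=load(n); w=cloud(s); C=s['frame'].max(-1)
    W=w[225:330,262:305].reshape(-1,3); c=C[225:330,262:305].reshape(-1)
    th=np.radians(151.87 if n=='w3' else 165.42); tcp=np.array([.4923,.0397] if n=='w3' else [.5764,-.1019])
    X=np.array([np.cos(th),np.sin(th)]);Y=np.array([np.sin(th),-np.cos(th)])
    m=(c<45)&(W[:,2]>z0-.01)&(W[:,2]<z0+.012); q=W[m]
    print(n,np.histogram(q[:,2],8))
    dx=(q[:,:2]-tcp)@X; dy=(q[:,:2]-tcp)@Y; print(m.sum(),'tool x',np.percentile(dx,[1,50,99]),'y',np.percentile(dy,[1,50,99]))
s=load('w4');w=cloud(s);W=w[165:260,235:330].reshape(-1,3)
W=W[(W[:,2]>.13)&(W[:,2]<.22)]
tcp=np.array([.5764,-.1019]);
print('rim tool x',np.percentile((W[:,:2]-tcp)@X,[0.5,99.5]),'y',np.percentile((W[:,:2]-tcp)@Y,[0.5,99.5]),np.percentile(W[:,2],[50,90,99]))
E
```

```text
w3 (array([  69,   65,   69,  151, 1076,  129,   24,   20]), array([0.17701379, 0.17975181, 0.18248984, 0.18522786, 0.18796588,
       0.19070391, 0.19344193, 0.19617995, 0.19891797]))
1603 tool x [-0.01160112  0.00618177  0.01542468] y [-0.00614924  0.00057547  0.00703587]
w4 (array([  74,   67,   70,  138, 1020,  205,   42,   21]), array([0.31017749, 0.31288581, 0.31559413, 0.31830244, 0.32101076,
       0.32371907, 0.32642739, 0.3291357 , 0.33184402]))
1637 tool x [-0.01184016  0.00610774  0.01547581] y [-6.52984950e-03 -4.83244086e-05  7.05292934e-03]
rim tool x [-0.03805019  0.02718316] y [-0.03190638  0.03162401] [0.16359395 0.18885785 0.21221617]
```

Every measurement agrees: eye_mid ≈ (0.5765, −0.2258), wire mid z ≈ 0.202, heading −13.5°, and the grip about 1.7 mm along tool +x from the TCP. I'll go to the pre-entry pose.

```bash
python3 - <<'E'
from h import *
delta([.5053,-.2087,.30],166.5)
delta([.5053,-.2087,.258],166.5)
E
```

```text
t 5.4 tcp [ 0.5768 -0.1019  0.3023] head 165.44 F [-0.94  0.22 -1.2 ] gap 0.134
delta cm [  4.24 -12.13   0.16] turn -1.06 tool tilt z [ 0.0133 -0.0017 -0.9999]
t 5.4 tcp [ 0.5768 -0.1019  0.3023] head 165.44 F [-0.94  0.22 -1.2 ] gap 0.134
delta cm [  4.3  -12.14   4.35] turn -1.06 tool tilt z [ 0.0133 -0.0017 -0.9999]
```

>>> drive_tool(deltas=[1,-2,0,-0.5,2.5,-5,0,-1,4,-8,0,-1,4.3,-11,0,-1,4.3,-12.1,1,-1,4.3,-12.1,3,-1,4.3,-12.1,4.3,-1,4.3,-12.1,4.3,-1,4.3,-12.1,4.3,-1,4.3,-12.1,4.3,-1])

```text
t: 6.4
tcp_pos: [0.5061, -0.2081, 0.2593]
tool_rot: [0.118, 0.993, -0.0, 0.007]
force: [0.6, 0.1, 0.2]
finger_gap: 0.14
```

```bash
python3 - <<'E'
from h import *
s=snap('wrist','w5'); s=snap('scene','s5'); snap('top','t5')
delta([.5782,-.2262,.258],166.5)
a=cv2.imread('pics/s5.png')[140:260,350:470]; b=cv2.imread('pics/w5.png')
a=cv2.resize(a,(420,420),interpolation=2); c=cv2.resize(b,(380,285)); 
cv2.imwrite('pics/m5.png',np.hstack([a,np.vstack([c,np.zeros((135,380,3),np.uint8)])]))
E
```

```text
t 6.55 tcp [ 0.5059 -0.2083  0.2594] head 166.47 F [-0.39 -0.14 -0.84] gap 0.133
delta cm [-7.45 -0.05  0.25] turn -0.03 tool tilt z [ 0.0148 -0.0026 -0.9999]
```

View pics/m5.png

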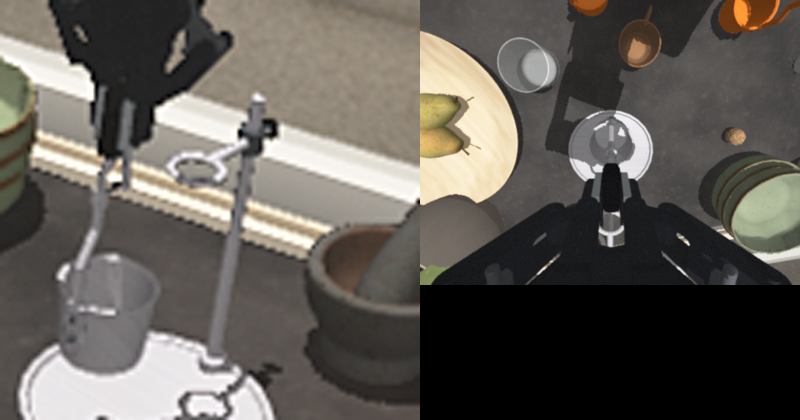

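```bash
python3 - <<'E'
from h import *
s=load('s5'); w=cloud(s); p=w[140:260,350:470].reshape(-1,3)
m=(abs(p[:,0]-.51)<.04)&(abs(p[:,1]+.209)<.03)&(p[:,2]>.17)&(p[:,2]<.235)
X=np.array([.972,-.2334]); e=np.array([.5765,-.2258])
q=p[m]; sx=(q[:,:2]-e)@X
for z in np.arange(.17,.235,.004):
    k=abs(q[:,2]-z)<.002; print(round(z,3),np.round(np.sort(sx[k])*1000).astype(int).tolist())
m=(p[:,2]>.19)&(p[:,2]<.215)&(np.hypot(p[:,0]-.593,p[:,1]+.23)<.03); q=p[m];sx=(q[:,:2]-e)@X; sy=(q[:,:2]-e)@np.array([.2334,.972]); print('eye',np.percentile(sx,[2,98]),np.percentile(sy,[2,98]),np.median(q[:,2]))
s=load('w5'); w=cloud(s); p=w.reshape(-1,3); m=(p[:,2]>.19)&(p[:,2]<.215)&(np.hypot(p[:,0]-.593,p[:,1]+.23)<.03); q=p[m];sx=(q[:,:2]-e)@X; sy=(q[:,:2]-e)@np.array([.2334,.972]); print('eye',m.sum(),np.percentile(sx,[2,98]),np.percentile(sy,[2,98]),np.median(q[:,2]))
t=(manip.sense()['tcp_pos'][:2]-e); print('tcp stand xy',t@X,t@np.array([.2334,.972]))
E
```

```text
0.17 [-99, -97, -95]
0.174 [-102, -102, -100, -99, -98, -96]
0.178 [-98, -97, -96, -94, -93]
0.182 [-99, -97, -96, -95, -94]
0.186 [-98, -97, -97, -95, -95, -93, -92, -92, -92]
0.19 [-92, -91, -90, -90, -90]
0.194 [-91, -90, -90, -89, -88, -86]
0.198 [-91, -91, -87, -87, -87]
0.202 [-89, -88, -88, -87, -86, -84, -83]
0.206 [-90, -90, -89, -85]
0.21 [-89, -89, -89, -85]
0.214 [-90, -89, -87, -86]
0.218 [-90, -88, -88, -88, -87, -86, -85, -78, -63, -62]
0.222 [-91, -90, -89, -89, -88, -88, -88, -88, -73, -67, -64, -64, -62, -61, -60, -59]
0.226 [-91, -90, -90, -89, -88, -88, -86, -86, -85, -85, -84, -79, -74, -73, -72, -71, -69, -62, -61, -60]
0.23 [-89, -89, -86, -86, -65, -64, -61, -60, -59]
0.234 [-94, -89, -89, -84, -65, -64, -62]
eye [-0.00244175  0.04168836] [-0.02174126  0.01475718] 0.20193641172514804
eye 491 [0.00056955 0.04571491] [-0.01369638  0.01480831] 0.20411985427654358
tcp stand xy -0.07272703597385652 0.0005093514510329599
```

>>> drive_tool(deltas=[-1.5,0,0.1,0,-3,0,0.1,0,-4.5,0,0.1,0,-5.5,-0.05,0.1,0,-6.5,-0.05,0.1,0,-7.5,-0.05,0.1,0,-7.5,-0.05,0.1,0,-7.5,-0.05,0.1,0,-7.5,-0.05,0.1,0])

```text
t: 7.45
tcp_pos: [0.5781, -0.226, 0.2593]
tool_rot: [0.118, 0.993, -0.0, 0.007]
force: [0.1, 0.3, -1.1]
finger_gap: 0.134
```

```bash
python3 - <<'E'
from h import *
s=snap('wrist','w6'); s=snap('scene','s6')
delta([.5782,-.2262,.258],166.5)
w=cloud(s); p=w[140:260,350:470].reshape(-1,3)
X=np.array([.972,-.2334]); e=np.array([.5765,-.2258]); Y=np.array([.2334,.972])
m=(p[:,2]>.17)&(p[:,2]<.24); q=p[m]; sx=(q[:,:2]-e)@X; sy=(q[:,:2]-e)@Y
for z in np.arange(.17,.235,.004):
    k=(abs(q[:,2]-z)<.002)&(abs(sx)<.05)&(abs(sy)<.03); print(round(z,3),np.round(np.sort(sx[k])*1000).astype(int).tolist())
a=cv2.resize(cv2.imread('pics/s6.png')[140:250,360:470],(420,420),interpolation=2); c=cv2.resize(cv2.imread('pics/w6.png'),(380,285)); 
cv2.imwrite('pics/m6.png',np.hstack([a,np.vstack([c,np.zeros((135,380,3),np.uint8)])]))
E
```

```text
t 7.55 tcp [ 0.5782 -0.2262  0.2594] head 166.46 F [-0.26  0.13 -1.46] gap 0.137
delta cm [-0.   -0.    0.14] turn -0.04 tool tilt z [ 0.0142 -0.0023 -0.9999]
0.17 [-25, -23, -23]
0.174 [-26, -25, -24, -24, -23]
0.178 [-28, -23, -23, -21, -20, -19, -15]
0.182 [-26, -23, -21, -19, -16]
0.186 [-22, -22, -19, -17, -17]
0.19 [-21, -19, -19, -18, -16, -16, -13, -13, -12]
0.194 [-18, -16, -14, -14, -10]
0.198 [-14, -14, -13, -13, -4, 0, 1, 3, 5, 9, 13, 18, 25, 27, 29, 30, 30, 32, 32, 33, 39, 45]
0.202 [-17, -14, -12, -12, -8, -2, -2, -2, -1, -1, -1, 0, 2, 2, 3, 3, 3, 4, 4, 6, 6, 7, 8, 9, 9, 10, 11, 12, 12, 14, 16, 20, 21, 21, 23, 24, 25, 26, 26, 27, 28, 28, 29, 29, 29, 29, 29, 30, 30, 31, 31, 32, 32, 33, 33, 35, 37, 37, 43, 43, 44, 45, 48]
0.206 [-16, -15, -14, -8, -1, 11, 21, 27, 28, 29, 36, 38, 44, 44, 50]
0.21 [-15, -14, -13, -12]
0.214 [-15, -14, -14, -11]
0.218 [-17, -16, -15, -14, -14, -14, -13, -12, -6, 10, 12, 13, 15]
0.222 [-16, -16, -14, -13, -13, -12, -6, 2, 3, 5, 11, 11, 11]
0.226 [-17, -16, -15, -14, -14, -12, -12, -10, -8, -4, 1, 4, 5, 9, 9, 10, 11, 11, 14]
0.23 [-15, -13, -12, 9, 13, 13, 13, 14]
0.234 [-18, -16, -15, -12, -11, -11, 9, 12, 13, 14]
```

View pics/m6.png

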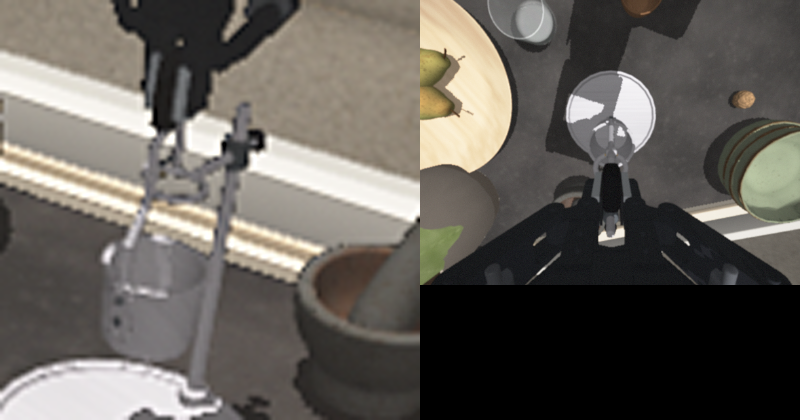

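Mid-throat is within about 1 mm of the wire: back leg at −14 mm, nose at +12 mm in stand x. The nose is in line with the hole, so I'll lower in stages.

>>> drive_tool(deltas=[0,0,0.4,0,0,0,0.8,0,0,0,1.2,0,0,0,1.5,0,0,0,1.5,0])

```text
t: 8.05
tcp_pos: [0.578, -0.226, 0.2436]
tool_rot: [0.118, 0.993, 0.0, 0.007]
force: [0.8, 0.4, -1.3]
finger_gap: 0.139
```

>>> drive_tool(deltas=[0,0,0.2,0,0,0,0.4,0,0,0,0.6,0,0,0,0.6,0])

```text
t: 8.45
tcp_pos: [0.5787, -0.2263, 0.2395]
tool_rot: [0.118, 0.993, -0.0, 0.008]
force: [-1.5, 0.3, 7.2]
finger_gap: 0.136
```

>>> drive_tool(deltas=[0,0,0.2,0,0,0,0.4,0,0,0,0.4,0])

```text
t: 8.75
tcp_pos: [0.5779, -0.2258, 0.237]
tool_rot: [0.118, 0.993, -0.0, 0.007]
force: [-3.8, 1.7, 6.9]
finger_gap: 0.135
```

>>> drive_tool(deltas=[0,0,0.2,0,0,0,0.4,0,0,0,0.4,0])

```text
t: 9.05
tcp_pos: [0.5766, -0.2249, 0.2337]
tool_rot: [0.117, 0.993, 0.0, 0.005]
force: [-3.6, 1.4, 4.2]
finger_gap: 0.142
```

>>> drive_tool(deltas=[0,0,0.2,0,0,0,0.4,0,0,0,0.4,0])

```text
t: 9.35
tcp_pos: [0.5757, -0.224, 0.229]
tool_rot: [0.117, 0.993, 0.001, 0.004]
force: [-3.3, 2.7, 2.5]
finger_gap: 0.138
```

```bash
python3 - <<'E'
from h import *
s=snap('scene','s7'); snap('wrist','w7')
delta([.5782,-.2262,.22],166.5)
w=cloud(s); p=w[140:260,350:470].reshape(-1,3)
X=np.array([.972,-.2334]); e=np.array([.5765,-.2258]); Y=np.array([.2334,.972])
a=cv2.resize(cv2.imread('pics/s7.png')[150:220,370:440],(560,560),interpolation=2); cv2.imwrite('pics/m7.png',a)
E
```

```text
t 9.45 tcp [ 0.5756 -0.224   0.2287] head 166.51 F [-4.44  3.48  1.35] gap 0.137
delta cm [-0.3  -0.15  0.88] turn 0.01 tool tilt z [ 0.0077  0.0014 -1.    ]
```

View pics/m7.png

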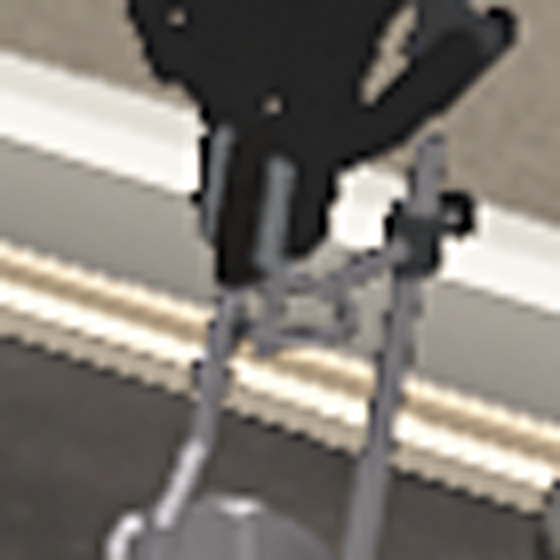

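>>> drive_tool(deltas=[-0.1,-0.08,0.1,0,-0.2,-0.15,0.2,0,-0.25,-0.15,0.3,0,-0.25,-0.15,0.4,0])

```text
t: 9.85
tcp_pos: [0.5769, -0.2264, 0.2241]
tool_rot: [0.117, 0.993, 0.001, 0.003]
force: [-5.7, 0.6, -0.3]
finger_gap: 0.135
```

```bash
python3 - <<'E'
from h import *
delta([.5782,-.2262,.22],166.5)
E
```

```text
t 9.85 tcp [ 0.5769 -0.2264  0.2241] head 166.52 F [-5.66  0.56 -0.25] gap 0.135
delta cm [-0.12  0.05  0.41] turn 0.02 tool tilt z [ 0.0053  0.0011 -1.    ]
```

>>> drive_tool(deltas=[-0.1,0,0.1,0,-0.1,0,0.2,0,-0.1,0,0.2,0])

```text
t: 10.15
tcp_pos: [0.5794, -0.2277, 0.2218]
tool_rot: [0.118, 0.993, 0.0, 0.004]
force: [0.3, -0.1, -0.9]
finger_gap: 0.135
```

>>> drive_tool(deltas=[0,0,0.1,0,0,0,0.2,0,0,0,0.2,0])

```text
t: 10.45
tcp_pos: [0.5799, -0.228, 0.2198]
tool_rot: [0.118, 0.993, -0.0, 0.005]
force: [0.4, 0.6, -0.8]
finger_gap: 0.137
```

```bash
python3 - <<'E'
from h import *
delta([.5782,-.2262,.22],166.5)
s=snap('scene','s8'); snap('wrist','w8')
a=cv2.resize(cv2.imread('pics/s8.png')[150:220,370:440],(560,560),interpolation=2); cv2.imwrite('pics/m8.png',a)
E
```

```text
t 10.45 tcp [ 0.5799 -0.228   0.2198] head 166.5 F [ 0.43  0.63 -0.83] gap 0.137
delta cm [ 0.2   0.13 -0.02] turn -0.0 tool tilt z [ 0.0097 -0.0013 -1.    ]
```

View pics/m8.png

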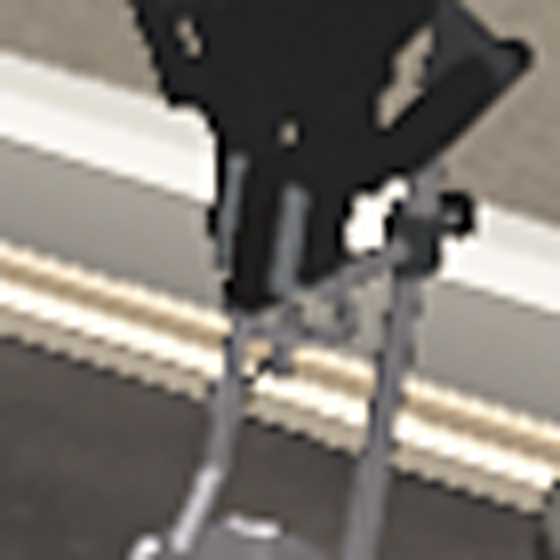

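The press force dropped and the side force vanished, so the gate has snapped. I'll re-centre and set the saddle down gently.

>>> drive_tool(deltas=[0.15,0.1,0.05,0,0.15,0.1,0.1,0,0.15,0.1,0.15,0,0.15,0.1,0.15,0])

```text
t: 10.95
tcp_pos: [0.5784, -0.2265, 0.2183]
tool_rot: [0.118, 0.993, 0.0, 0.005]
force: [-0.4, -0.1, -0.8]
finger_gap: 0.138
```

```bash
python3 - <<'E'
from h import *
for i in range(3):
    s=snap('scene','s9')
    delta([.5782,-.2262,.22],166.5)
snap('wrist','w9')
a=cv2.resize(cv2.imread('pics/s9.png')[160:220,380:440],(600,600),interpolation=2); cv2.imwrite('pics/m9.png',a)
E
```

```text
t 11.0 tcp [ 0.5784 -0.2265  0.2183] head 166.5 F [-0.29 -0.81 -0.43] gap 0.137
delta cm [ 0.03  0.03 -0.17] turn -0.0 tool tilt z [ 0.0094 -0.0011 -1.    ]
t 11.05 tcp [ 0.5785 -0.2265  0.2184] head 166.5 F [ 0.04  0.21 -1.82] gap 0.139
delta cm [ 0.03  0.03 -0.16] turn -0.0 tool tilt z [ 0.0094 -0.0011 -1.    ]
t 11.1 tcp [ 0.5785 -0.2266  0.2184] head 166.5 F [ 0.72  0.35 -1.75] gap 0.138
delta cm [ 0.04  0.03 -0.16] turn -0.0 tool tilt z [ 0.0095 -0.0012 -1.    ]
```

View pics/m9.png

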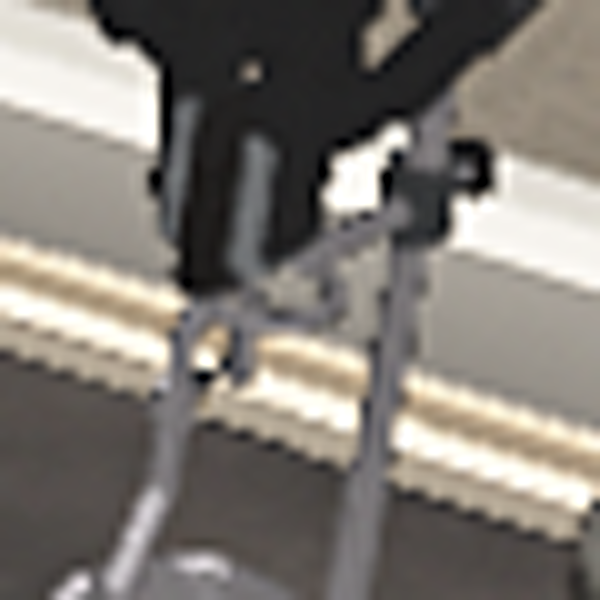

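The nose is now below the ring at (240,365) and the dark gate finger lies across the throat at (205,372). The wrist still carries the weight, so I'll lower a little more.

>>> drive_tool(deltas=[0,0,0.1,0,0,0,0.1,0])

```text
t: 11.35
tcp_pos: [0.5786, -0.2266, 0.2179]
tool_rot: [0.118, 0.993, -0.0, 0.005]
force: [-1.1, 0.7, 0.9]
finger_gap: 0.14
```

>>> drive_tool(deltas=[0,0,0.1,0,0,0,0.1,0])

```text
t: 11.55
tcp_pos: [0.5787, -0.2267, 0.2178]
tool_rot: [0.118, 0.993, -0.0, 0.005]
force: [-1.5, 1.8, 4.0]
finger_gap: 0.136
```

>>> drive_tool(deltas=[0,0,-0.05,0,0,0,-0.05,0])

```text
t: 11.75
tcp_pos: [0.5788, -0.2267, 0.2181]
tool_rot: [0.118, 0.993, -0.0, 0.005]
force: [0.5, -1.1, 0.1]
finger_gap: 0.141
```

>>> drive_tool(deltas=[0,0,0,0,0,0,0,0,0,0,0,0,0,0,0,0,0,0,0,0,0,0,0,0,0,0,0,0,0,0,0,0], hand=4, squeeze=20)

```text
t: 12.55
tcp_pos: [0.5788, -0.2267, 0.2181]
tool_rot: [0.118, 0.993, -0.0, 0.005]
force: [0.1, -0.1, -0.1]
finger_gap: 0.469
```

```bash
python3 - <<'E'
from h import *
s=snap('scene','s10'); snap('wrist','w10')
delta([.5782,-.2262,.33],166.5)
a=cv2.resize(cv2.imread('pics/s10.png')[150:240,370:460],(420,420),interpolation=2); c=cv2.resize(cv2.imread('pics/w10.png'),(380,285)); 
cv2.imwrite('pics/m10.png',np.hstack([a,np.vstack([c,np.zeros((135,380,3),np.uint8)])]))
E
```

```text
t 12.65 tcp [ 0.5787 -0.2267  0.2181] head 166.5 F [-0.06  0.19  0.84] gap 0.471
delta cm [ -0.06   0.04 -11.19] turn 0.0 tool tilt z [ 0.0106 -0.002  -0.9999]
```

View pics/m10.png

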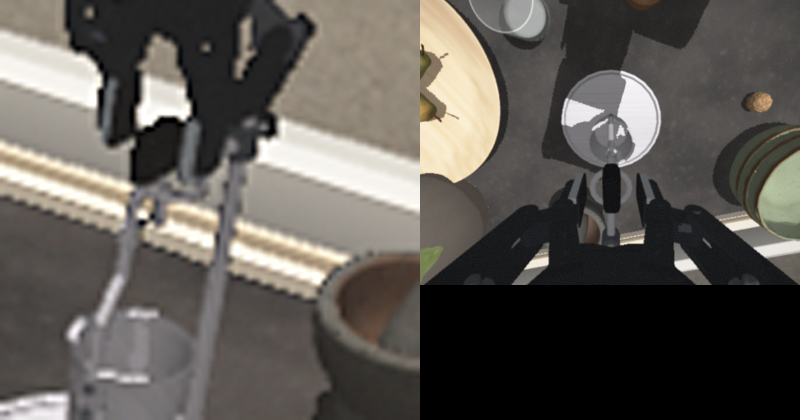

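The fingers are open around the grip, with a clear gap on both sides in the wrist view (grip at (611,190) between the pads at (575,190) and (648,190)). The dipper hangs. Now I'll retract straight up.

>>> drive_tool(deltas=[0,0,-0.5,0,0,0,-1.5,0,0,0,-3,0,0,0,-5,0,0,0,-8,0,0,0,-12,0,0,0,-12,0,0,0,-12,0])

```text
t: 13.45
tcp_pos: [0.578, -0.2267, 0.3404]
tool_rot: [0.117, 0.993, -0.001, 0.007]
force: [0.0, 0.2, -0.2]
finger_gap: 0.469
```

>>> drive_tool(deltas=[4,0,0,0,8,0,0,0,12,0,0,0,12,0,0,0,12,0,0,0,12,0,0,0,12,0,0,0,12,0,0,0,12,0,0,0,12,0,0,0,12,0,0,0,12,0,0,0])

```text
t: 14.65
tcp_pos: [0.4614, -0.1987, 0.3386]
tool_rot: [0.117, 0.993, -0.001, 0.007]
force: [0.9, -0.6, -0.0]
finger_gap: 0.467
```

```bash
python3 - <<'E'
from h import *
s=snap('scene','s11'); snap('wrist','w11'); 
for i in range(8): manip.snapshot('top')
s2=snap('scene','s12'); snap('top','t12')
d=np.abs(s['frame'].astype(int)-s2['frame']).max(-1)[140:260,360:470]; print('moved px',(d>40).sum())
a=cv2.resize(cv2.imread('pics/s12.png')[150:240,370:460],(600,600),interpolation=2); cv2.imwrite('pics/m12.png',a)
w=cloud(s2); p=w[140:260,350:470].reshape(-1,3)
X=np.array([.972,-.2334]); e=np.array([.5765,-.2258]); Y=np.array([.2334,.972])
q=p[~np.isnan(p[:,2])]; sx=(q[:,:2]-e)@X; sy=(q[:,:2]-e)@Y
k=(abs(sx)<.06)&(abs(sy)<.05)&(q[:,2]>.03); print('top z',q[k][:,2].max(),'min',q[k][:,2].min())
for z in np.arange(.10,.24,.006):
    k=(abs(q[:,2]-z)<.002)&(abs(sx)<.05)&(abs(sy)<.03); print(round(z,3),np.round(np.sort(sx[k])*1000).astype(int).tolist(), np.round(np.median(sy[k])*1000,1))
E
```

```text
moved px 5
top z 0.24048049623649428 min 0.04693847033500512
0.1 [-35, -33, -31, -31, -31, -30, -30, -27, -26, -26, -26, -25, -25, -25, -24, -24, -24, -23, -23, -23, -22, -21, -19, -17, -15, -10, -10, -9, -3, 0, 4, 7, 15, 15, 19, 21, 21, 22, 23, 23, 23, 25, 25, 26, 26, 27, 28, 28, 30, 30, 30, 31, 31, 31, 32, 32, 32, 33, 33, 33, 33, 33, 34, 35, 35, 35, 36, 37, 39] -5.3
0.106 [-37, -35, -33, -32, -31, -30, -27, -27, -26, -25, -25, -25, -24, -23, -22, -22, -22, -18, -18, -17, 2, 26, 30] -7.1
0.112 [-36, -33, -32, -31, -31, -31, -28] -4.4
0.118 [-33, -30, -30, -30, -27] -4.4
0.124 [-32, -31, -31, -29] -4.6
0.13 [-34, -31, -30, -30, -28] -3.7
0.136 [-34, -29] -3.9
0.142 [-28, -26, -25, -25, -24, -23, -23, -20] -4.0
0.148 [-25, -23, -20, -19] -4.4
0.154 [-27, -22, -21, -19, -18, -16, -16] -5.4
0.16 [-20, -19, -16, -16, -11] -2.9
0.166 [-19, -18, -16, -15, -13] -4.2
0.172 [-17, -15, -13, 13, 13] -4.3
0.178 [-17, -16, -16, -14, -13, -8, -7, -6, 9, 10, 13] -5.6
0.184 [-17, -16, -16, -14, -14, -13, -6, -4, -3, -2, -2, 5, 7, 7, 8, 11, 11, 12, 14] -4.2
0.19 [-18, -15, -13, -11, -9, 8, 10, 11] -5.5
0.196 [-18, -15, -15, -13, -12, 10] -5.0
0.202 [-15, -14, -11, -9, -7, -5, -4, -4, -2, -2, -2, -2, -1, 0, 1, 1, 1, 2, 2, 3, 4, 5, 6, 7, 8, 8, 9, 9, 10, 11, 11, 14, 14, 14, 17, 17, 20, 24, 25, 25, 26, 28, 29, 30, 30, 30, 30, 30, 32, 33, 33, 34, 36, 37, 39, 42, 42, 42, 46, 46, 49] -10.9
0.208 [-8, -6, -4, -3, 9, 40] -6.1
0.214 [-14, -13, -10, -10, -9, -9, -7, -6, -6, -4, 10, 12] -6.6
0.22 [-15, -13, -13, -13, -12, -11, -10, -10, -10, -8, -7, -6, -4, -2, 1, 4, 5, 8, 9, 15] -7.4
0.226 [-16, -11, -10, -10, -7, -7, -6, -3, 1, 2, 5, 5, 9, 10, 14, 16] -7.7
0.232 [-13, -13, -12, -10, -9, -9, -9, -8, -6, -4, 5, 6, 7, 8, 8, 12, 14] -7.6
0.238 [-11, -10, -9, -9, -7, -5, -4, -4, -4, -2, -1, -1, 2, 3, 3, 5, 5, 6, 6, 8, 10, 10, 11, 11, 11, 14, 17] -5.4
```

View pics/m12.png

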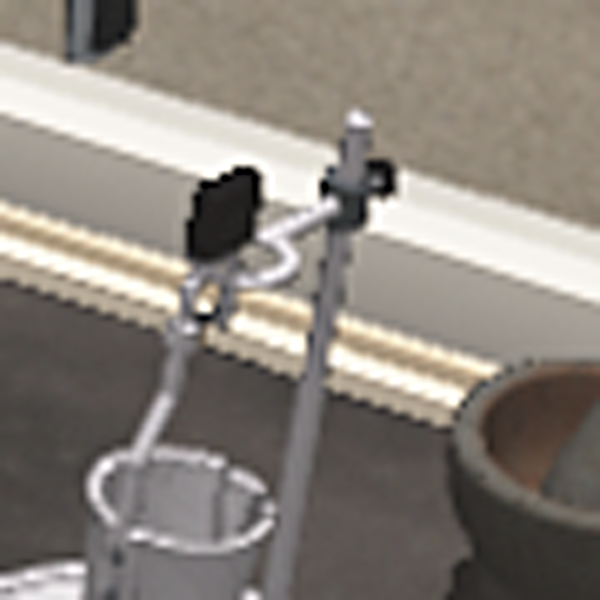

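View pics/s12.png

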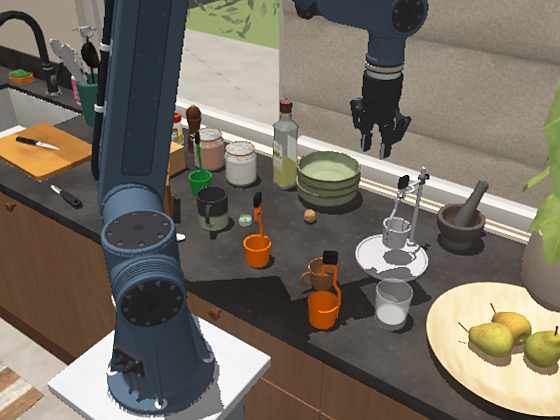

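View pics/w11.png

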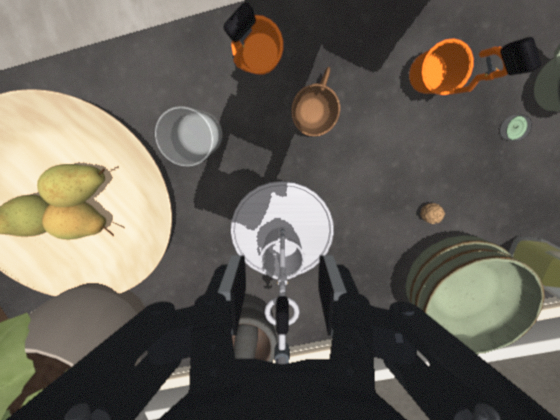

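The dipper hangs on the eye. The gate points lie at z ≈ 0.178–0.184, where a shut gate should be (0.049 + 0.132–0.136), below the wire at 0.202. I'll let it settle, then compare two late frames and the bystanders.

>>> drive_tool(deltas=[0,0,0,0,0,0,0,0,0,0,0,0,0,0,0,0,0,0,0,0,0,0,0,0,0,0,0,0,0,0,0,0,0,0,0,0,0,0,0,0,0,0,0,0,0,0,0,0])

```text
t: 16.45
tcp_pos: [0.4613, -0.1987, 0.3386]
tool_rot: [0.117, 0.993, -0.001, 0.007]
force: [0.1, -0.1, -0.1]
finger_gap: 0.469
```

```bash
python3 - <<'E'
from h import *
s=snap('scene','s13')
for i in range(5): manip.snapshot('top')
s2=snap('scene','s14')
for a,b in(('s12','s13'),('s13','s14')):
    d=np.abs(load(a)['frame'].astype(int)-load(b)['frame']).max(-1)[140:260,360:470]; print(a,b,'moved px',(d>40).sum(),d.max())
d=np.abs(load('scene0')['frame'].astype(int)-s2['frame']).max(-1)
for n,(x0,y0,x1,y1) in dict(esp=(298,258,322,295),tumb=(372,280,415,330),walnut=(302,208,318,224)).items(): print(n,(d[y0:y1,x0:x1]>50).sum())
print(manip.sense()['t'])
E
```

```text
s12 s13 moved px 0 31
s13 s14 moved px 0 4
esp 28
tumb 0
walnut 3
16.8
```

```bash
python3 -c "
from station import manip; print(manip.sign_off())"
```

```text
the job is handed in; nothing more can be done
None
```

The steel dipper is hanging from the eye with its gate shut, the gripper is clear of it, and I have handed the job in at about 16.8 s.

- **Pick-up and press:** I gripped the black block with the fingertips above dipper z 161 mm and brought the nose in over the hole. Pressing down peaked at about 7–8 N, read at the end of each move. The press force then fell away, and about 6 N of side force vanished, as the gate snapped shut. I set the saddle down on the wire with at most 4 N before opening the fingers.
- **Hanging:** The gate showed at z ≈ 0.178–0.184 m, below the wire at 0.202 m, which is where a shut gate should be. The nose was through the hole. Two late frames differed by nothing in the region of the dipper, so it was hanging still.
- **Bystanders:** The tumbler showed no changed pixels and the walnut three. The espresso cup showed 28, which I put down to the arm's shadow falling across it, but I did not check that separately.
- **One disagreement:** While the gate was giving way, the tool was pushed about 3 mm back and 2 mm sideways. I corrected this before seating the hook.

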